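# Lay out the stirring station and the row of standards

### The job

Get the bench ready for the next measurement. First stand the empty white beaker in the middle of the stirrer's round plate, then put its knobbed cover on it; and in the clear tray complete the row, in line and evenly spaced between the two vessels fixed at its ends, so that the tall bottle stands next to the slim control vial and the squat jar next to the small white rinse pot. Set everything down upright, never tip anything over on the way, and leave it all standing free.

Things in the scene. Friction and masses are not known exactly. Their poses are not given: they have to be found in the camera images.
- stirrer: Fixed laboratory stirrer: white box 130 x 130 mm with black knob on its front (robot side), and a round steel plate of diameter 110 mm centred on top. Origin: centre of the underside, at bench level; z up. The flat top of the plate is 51 mm above the origin, the box's top 45 mm. It changes sides with the tray from start to start.
- tray: Fixed clear shallow tray, outside 110 mm (its x, away from the robot) by 276 mm (its y, to the left) by 14 mm high; walls and floor 5 mm. Origin: centre of underside. A vessel is fixed at each end of its long centre line, 99 mm either side of the origin; the row's two free places are 33 mm either side of the origin on that line (66 mm pitch), standing on the floor, 5 mm above the origin.
- control: Control vial fixed upright in one end of the tray (which end varies): slim amber cylinder, diameter 23 mm, 65 mm tall with orange cap. Origin: centre of its underside.
- pot: Rinse pot fixed in the other end of the tray: small open white cup, diameter 36 mm at the rim, 34 mm tall, no cap. Origin: centre of its underside.
- beaker: Loose empty white plastic beaker standing upright on the bench: straight cylinder, diameter 62 mm, 85 mm tall, open at the top, walls 4 mm, 60 to 130 g. Grip it across the outside. Origin: centre of its underside; z up.
- cover: Loose grey cover lying right way up, 40 to 70 g: disc of diameter 70 mm, 5 mm thick, upright knob in its middle (diameter 18 mm, 11 to 39 mm above the origin); below the disc a tapered plug (34 to 44 mm diameter, 6 mm deep) that enters the beaker's mouth (inside diameter 54 mm). Origin: centre of the plug's underside; seated, it is 79 mm above the beaker's origin.
- bottle: Loose tall amber bottle with a narrower orange screw cap, standing upright on the bench: body diameter 36 mm up to 62 mm, cap diameter 24 mm from 70 to 90 mm, 65 to 125 g. Origin: centre of its underside.
- jar: Loose squat amber jar with a wide orange lid, standing upright on the bench: diameter 50 mm up to 42 mm, lid diameter 48 mm from 42 to 58 mm, 75 to 150 g. Origin: centre of its underside.
There are look-alikes about, which are no part of the job. Leave any pink look-alike of the jar alone. Leave any turquoise look-alike of the cover alone.

How it is judged:
On the way, in this order (a step that is already met when the one before it is completed fails the run):
1. the beaker stands in the middle of the stirrer's plate (horizontal distance between beaker and stirrer below 0.014 m and angle between beaker's own z axis and vertical below 0.1 rad and z of beaker in the frame of stirrer between 0.047 and 0.055 m), for 0.2 s.
2. the cover is seated on the beaker on the plate (all of step 1 and horizontal distance between cover and beaker below 0.01 m and angle between cover's own z axis and vertical below 0.1 rad and z of cover in the frame of beaker between 0.075 and 0.083 m), for 0.2 s.
At the end, for the whole second after the job is handed in: Beaker upright on the plate within 14 mm of its centre; cover seated level on it within 10 mm; bottle 52-80 mm from the control vial, jar 52-80 mm from the pot, both upright on the tray floor within 14 mm of its long centre line; all released and at rest (all of step 2 and horizontal distance between bottle and control between 0.052 and 0.08 m and x of bottle in the frame of tray between -0.014 and 0.014 m and angle between each of bottle, jar's own z axis and vertical below 0.1 rad and z of bottle in the frame of tray between 0.001 and 0.009 m and horizontal distance between jar and pot between 0.052 and 0.08 m and x of jar in the frame of tray between -0.014 and 0.014 m and z of jar in the frame of tray between 0.001 and 0.009 m and linear speed of each of beaker, cover, bottle, jar below 0.02 m/s); the robot touches nothing.
It fails at once if one of the four things is tipped over (more than about 45 degrees) (angle between any of beaker, cover, bottle, jar's own z axis and vertical above 0.8 rad).
It also fails if it takes over 106 s, if anything falls off the work surface, if the arm or the gripper's body presses on something with over 40 N, if the wrist force passes 120 N, or if a joint passes its speed limit or range.

### The arm

A 7-joint arm with a two-finger parallel gripper is mounted at the origin on the work surface. World frame = base frame: x ahead of the robot, y to its left, z up, the work surface at z = 0. Lengths are in m, angles in rad, forces in N, time in s.
With the tool pointing down it reaches from about 0.4 to 0.85 m from the base axis. Payload 10.4 kg.
Tool frame: the origin (TCP) lies at the very end of the fingers, on their centre line; the grasp point (between the pads) lies 19 mm behind it (grip_point_offset is the distance from the TCP to the grasp point, in m); z points along the fingers, y is the line along which they close (so a half turn about z gives the same grasp; the last joint's range is limited). The gripper opens to 87 mm and grips with 3 to 60 N. Pads are 19 mm wide; open, the fingers measure 117 mm over their backs; the gripper's body (75 mm by 190 mm) begins 51 mm behind the grasp point.
Start: joints at [1.085, 0.332, -0.065, 1.46, 0.022, 1.35, -0.088], TCP at [0.279, -0.559, 0.223] pointing down, gripper open.
Joint ranges: [-2.6, 2.6], [-0.5, 2.12], [-1.47, 1.34], [0.16, 2.42], [-1.27, 4.41], [0.06, 2.06], [-2.6, 2.6]. Speed limits (rad/s): [2.22, 2.22, 2.79, 2.79, 3.14, 3.14, 3.14].

### API

Orientations are given as a unit quaternion [x, y, z, w].
In Python, from bench import * gives the robot as it stands.
- The arm moves only by the tool play_rows, never from a script. Its argument "increments" is text: rows parted by semicolons, each of 7 numbers parted by spaces: the turn, a rotation vector about the tool's x, y, z in rad, then the shift along the tool's x, y, z in m, then the opening, from 0 (shut) to 1 (fully open). A call has 1 to 8 rows; each row is the pose to reach, as a shift and turn from the pose commanded when the call began, along the tool's axes at that moment; what a row does not reach only later rows make up. A row lasts 1/10 s, in which the tool goes at most 50 mm and 8.59 degrees, less where a joint would pass 70% of its speed; a pose out of reach is approached as far as the arm can. A call with a gripper value outside its range is refused whole. The fingers move at their own pace and stop on an object; "grip_force" is the grip in N (left out, the last holds). Time passes only in rows, so rows that repeat a pose let the fingers close. It gives the time, the measured TCP pose, the force, the opening and the grip force at its end, in the units of the state.
- read_state(): the state, without advancing time (a new reading comes with each control period).
- camera(name): name is "scene" or "top" or "wrist"; returns a dict with "color" (480x640x3 uint8, red, green, blue), "fx", "fy", "cx", "cy" (pixels), "camera_from_world" (4x4, takes a point from world to camera coordinates); the wrist camera has in their place "mount" (4x4, takes a point from camera to tool coordinates, whose origin is the TCP and whose axes are the flange's). Camera axes: x right, y down, z forward; pixel columns grow to the right and rows downward; lengths in m; the calibration is good to about 2 mm. A picture is of the moment at which its call begins: read the wrist's pose just before it. There is no depth.
- close_job(): hands the job in; it is judged then, once.
The state is a dict: "time": time; "joint_positions": joint angles; "joint_vel": joint speeds; "joint_torque": joint torques, N m; "ee_pos": TCP position; "eef_rot": TCP orientation; "ft_force": force on the tool from outside, world axes, zero at the start; "torque": the same for the moment, N m; "width": finger opening in m; "grip_force": force on a finger pad.
Only numpy, scipy, OpenCV 4.12 (cv2) and the standard library are available. Lean on these libraries where they do the work, as an engineer would, in place of code of your own. Each camera call takes 0.05 s, during which the arm holds its last target. There are 200 camera calls.

## Working session

There is one attempt and no reset: what is moved stays moved. The work goes in short steps, Python scripts to look and compute and a tool call to move; the robot and the scene stay as the last step left them, time stands still between calls to the robot, and variables do not carry over. Pictures are saved under pics/ and viewed, at most 14 in all, crops included, and the job is handed in when it is done.

Besides the shell and the picture viewer there is one more tool, called after "Call:" as name(argument=value, ...) on one line, values as JSON. play_rows: Moves the arm, as the interface text tells. Its arguments: {"type":"object","properties":{"increments":{"type":"string"},"grip_force":{"type":"number"}},"required":["increments"]}

```bash
mkdir -p pics; ls; python3 - <<'E'
from bench import *
import cv2,numpy as np
s=read_state();print({k:np.round(v,3) for k,v in s.items()})
for n in("scene","top"):
    c=camera(n);cv2.imwrite(f"pics/{n}0.png",c["color"][:,:,::-1]);print(n,c["fx"],c["fy"],c["cx"],c["cy"],np.round(c["camera_from_world"],4).tolist())
E
```

```text
pics
{'time': np.float64(0.0), 'joint_positions': array([ 1.085,  0.333, -0.065,  1.461,  0.022,  1.35 , -0.089]), 'joint_vel': array([ 0.001,  0.001,  0.   ,  0.001,  0.   , -0.   ,  0.   ]), 'joint_torque': array([ 0.0000e+00, -6.2326e+01,  2.5000e-02, -3.8989e+01, -6.1000e-02,
        4.0000e-02,  0.0000e+00]), 'ee_pos': array([ 0.279, -0.559,  0.222]), 'eef_rot': array([ 0.973,  0.229, -0.   , -0.001]), 'ft_force': array([-0.204, -0.196,  0.803]), 'torque': array([-0.064, -0.073, -0.003]), 'grip_force': np.float64(0.0), 'width': np.float64(0.087)}
scene 606.2629070872985 606.2629070872985 321.41934296300934 245.32984672501496 [[0.059, 0.9982, -0.0048, -0.0428], [0.6162, -0.0402, -0.7866, -0.2457], [-0.7854, 0.0435, -0.6175, 1.4423], [0.0, 0.0, 0.0, 1.0]]
top 459.5003376733713 459.5003376733713 322.2053505498943 241.35888878983607 [[-0.0155, -0.9996, -0.0236, 0.0149], [-0.9958, 0.0175, -0.0902, 0.4572], [0.0906, 0.0221, -0.9956, 0.915], [0.0, 0.0, 0.0, 1.0]]
```

View pics/top0.png

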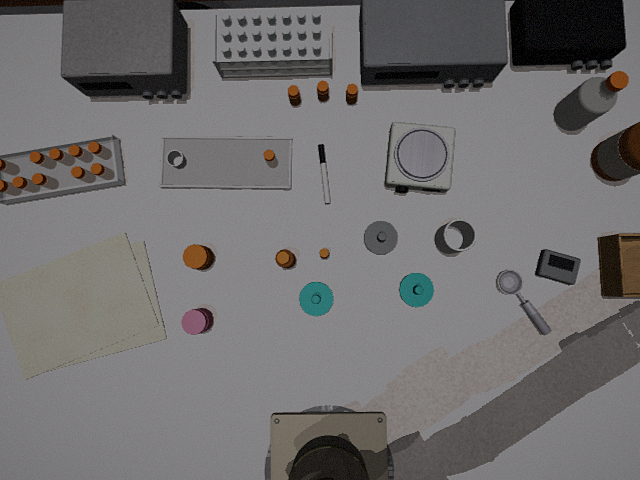

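View pics/scene0.png

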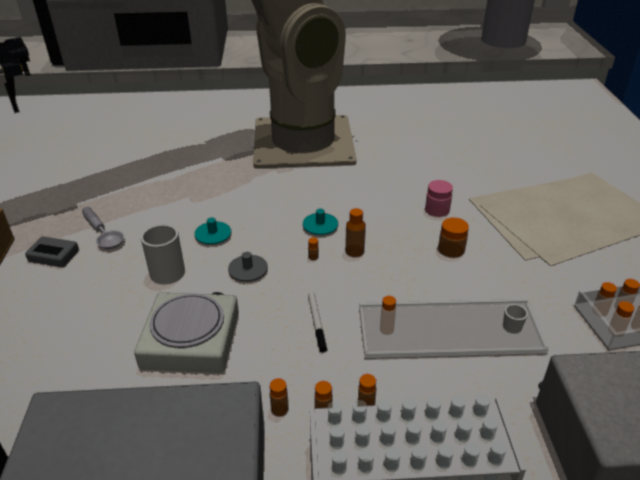

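The top view shows the pot at (176,158), control vial at (269,156), plate at (422,154), grey cover at (380,238) and beaker at (457,236). The bottle is at (286,258) with a small look-alike vial at (324,253), and the jar is at (198,257). Next I'll measure with masks and rays.

```bash
cat > h.py <<'E'
from bench import *
import cv2,numpy as np
from scipy.spatial.transform import Rotation as R
def ray(c,uv):
    T=c["camera_from_world"];Rm=T[:3,:3];o=-Rm.T@T[:3,3]
    d=Rm.T@np.array([(uv[0]-c["cx"])/c["fx"],(uv[1]-c["cy"])/c["fy"],1.]);return o,d
def onz(c,uv,z):
    o,d=ray(c,uv);return o+d*(z-o[2])/d[2]
def proj(c,p):
    q=c["camera_from_world"]@np.r_[p,1];return np.array([c["fx"]*q[0]/q[2]+c["cx"],c["fy"]*q[1]/q[2]+c["cy"]])
def wristcam():
    s=read_state();c=camera("wrist");T=np.eye(4);T[:3,:3]=R.from_quat(s["eef_rot"]).as_matrix();T[:3,3]=s["ee_pos"]
    c["camera_from_world"]=np.linalg.inv(T@c["mount"]);return c
def blobs(m,a=15):
    m=m.astype(np.uint8)*255
    return [k for k in cv2.findContours(m,cv2.RETR_EXTERNAL,cv2.CHAIN_APPROX_NONE)[0] if cv2.contourArea(k)>a]
def hsv(c): return cv2.cvtColor(c["color"],cv2.COLOR_RGB2HSV).astype(int)
E
python3 - <<'E'
from h import *
c=camera("top");im=c["color"]
o,_=ray(c,(0,0));print("cam",o.round(3))
h=hsv(c);H,S,V=h[...,0],h[...,1],h[...,2]
m=(H>3)&(H<22)&(S>190)&(V>40)
for k in blobs(m):
    (u,v),r=cv2.minEnclosingCircle(k)
    if 100<v<340 and 150<u<500: 
        x,y,w,hh=cv2.boundingRect(k);print("orange",round(u),round(v),round(r,1),(x,y,w,hh),[onz(c,(u,v),z)[:2].round(3).tolist() for z in(.058,.07,.09)], V[k[:,0,1],k[:,0,0]].max())
# enlarged crops
a=cv2.resize(im[125:285,150:310],(640,640)[:2],interpolation=cv2.INTER_CUBIC)[:,:, ::-1]
b=im[110:290,350:490];b=cv2.resize(b,None,fx=4,fy=4,interpolation=cv2.INTER_CUBIC)[:,:,::-1]
a=cv2.resize(im[125:275,155:345],None,fx=4,fy=4,interpolation=cv2.INTER_CUBIC)[:,:,::-1]
cv2.imwrite("pics/a.png",a);cv2.imwrite("pics/b.png",b[:600])
print(a.shape,b.shape)
E
```

```text
cam [ 0.373 -0.013  0.953]
orange 284 258 8.9 (276, 250, 18, 17) [[0.423, 0.081], [0.422, 0.08], [0.421, 0.078]] 142
orange 324 253 4.4 (320, 249, 9, 9) [[0.431, 0.003], [0.431, 0.003], [0.429, 0.003]] 140
orange 196 256 13.2 (183, 245, 27, 24) [[0.429, 0.254], [0.428, 0.251], [0.427, 0.245]] 137
orange 269 155 5.4 (264, 150, 10, 11) [[0.629, 0.11], [0.625, 0.108], [0.62, 0.106]] 138
(600, 760, 3) (720, 560, 3)
```

View pics/a.png

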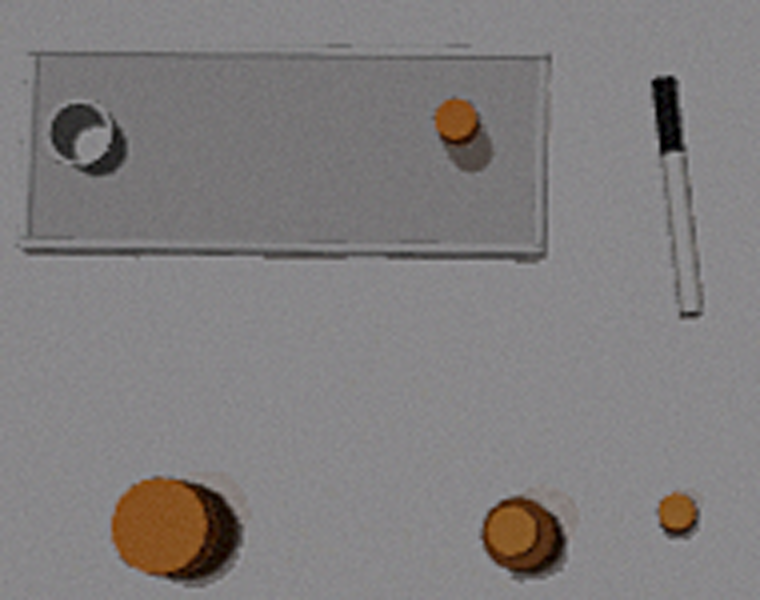

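View pics/b.png

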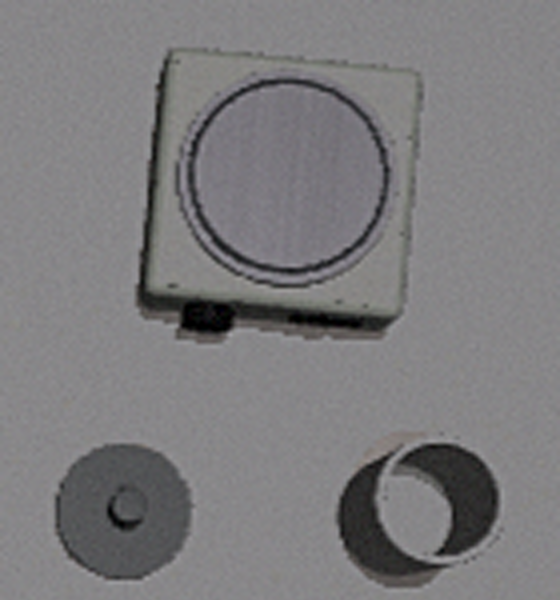

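Crop a shows the jar lid centre at (160,526), bottle cap at (512,531), control cap at (457,120), pot rim at (81,132), and tray corners (35,53), (550,57), (545,250), (24,245). Crop b shows the plate centre at (288,177), cover disc at (122,511) and beaker rim at (438,502).

```bash
python3 - <<'E'
from h import *
c=camera("top");sc=camera("scene")
def A(p,o=(155,125)): return ((p[0]+.5)/4-.5+o[0],(p[1]+.5)/4-.5+o[1])
P={}
for n,p,z in [("jar",(160,526),.058),("bottle",(512,531),.09),("control",(457,120),.07),("pot",(81,132),.039),("tc1",(35,53),.014),("tc2",(550,57),.014),("tc3",(545,246),.014),("tc4",(24,242),.014)]:
    P[n]=onz(c,A(p),z)
for n,p,z in [("plate",(288,177),.051),("coverdisc",(122.5,511),.011),("coverknob",(128,506),.039),("beaker",(438,502),.085)]:
    P[n]=onz(c,A(p,(350,110)),z)
for n in P: print(n,P[n].round(4),"scene px",proj(sc,P[n]).round(1), "reach",np.hypot(*P[n][:2]).round(3))
d=P["control"]-P["pot"];print("ctrl-pot",np.hypot(*d[:2]),"yaw",np.arctan2(-d[0],-d[1]))
print("sides",[np.hypot(*(P[a]-P[b])[:2]).round(3) for a,b in(("tc1","tc2"),("tc2","tc3"))])
im=sc["color"][:,:,::-1].copy()
for n in P: cv2.drawMarker(im,tuple(int(round(t)) for t in proj(sc,P[n])),(0,255,0),cv2.MARKER_CROSS,7,1)
cv2.imwrite("pics/s.png",cv2.resize(im[200:380,130:560],None,fx=1.85,fy=1.85))
E
```

```text
jar [0.4293 0.2574 0.058 ] scene px [455.6 224.5] reach 0.501
bottle [0.4221 0.0809 0.09  ] scene px [357.1 211.1] reach 0.43
control [0.6261 0.1086 0.07  ] scene px [389.4 298.9] reach 0.635
pot [0.633  0.3058 0.039 ] scene px [515.9 311.1] reach 0.703
tc1 [0.6833 0.3396 0.014 ] scene px [545.2 345.5] reach 0.763
tc2 [0.6749 0.0673 0.014 ] scene px [364.3 349.9] reach 0.678
tc3 [0.5743 0.0708 0.014 ] scene px [359.4 303.3] reach 0.579
tc4 [0.5821 0.3438 0.014 ] scene px [526.1 299.2] reach 0.676
plate [ 0.6263 -0.1944  0.051 ] scene px [188.2 317.2] reach 0.656
coverdisc [ 0.4644 -0.1118  0.011 ] scene px [249.2 265.9] reach 0.478
coverknob [ 0.4641 -0.1116  0.039 ] scene px [248.  253.5] reach 0.477
beaker [ 0.4588 -0.2524  0.085 ] scene px [161.8 233.6] reach 0.524
ctrl-pot 0.19733102576060407 yaw 0.0350141880971724
sides [np.float64(0.272), np.float64(0.101)]
```

View pics/s.png

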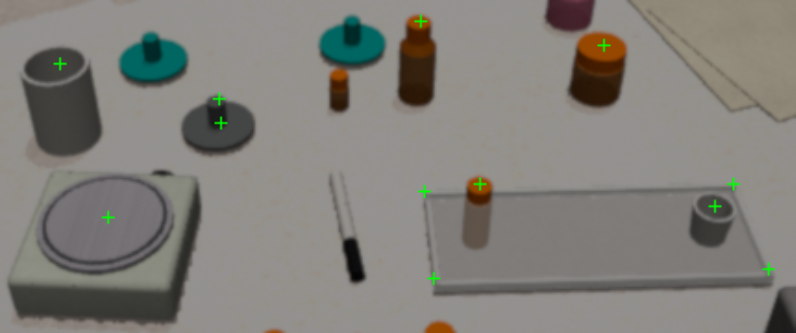

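Scene-view reprojection agrees well: every cross lies on its feature, and the pot–control distance is 197 mm against the true 198. The targets are jar at (0.631,0.240) and bottle at (0.628,0.174). First move: go above the beaker while turning the tool so its y axis points along world x.

Call:
play_rows(increments="0 0 -0.138 0.037 -0.024 0 1; 0 0 -0.277 0.074 -0.049 0 1; 0 0 -0.415 0.112 -0.073 0 1; 0 0 -0.554 0.149 -0.098 0 1; 0 0 -0.692 0.186 -0.122 0 1; 0 0 -0.831 0.223 -0.146 0 1; 0 0 -0.97 0.261 -0.171 0 1; 0 0 -1.108 0.298 -0.195 0 1", grip_force=15)

```text
time: 1.05
ee_pos: [0.4593, -0.25, 0.2227]
eef_rot: [0.705, 0.709, -0.0, 0.0]
ft_force: [1.9, -0.6, 0.5]
width: 0.0868
grip_force: 0.0
```

Call:
play_rows(increments="0 0 0 -0.002 0 0.04 1; 0 0 0 -0.002 0 0.08 1; 0 0 0 -0.002 0 0.12 1; 0 0 0 -0.002 0 0.155 1; 0 0 0 -0.002 0 0.18 1; 0 0 0 -0.002 0 0.193 1; 0 0 0 -0.002 0 0.193 1")

```text
time: 1.75
ee_pos: [0.4578, -0.2532, 0.0283]
eef_rot: [0.707, 0.707, -0.0, -0.001]
ft_force: [-0.4, -0.3, 0.2]
width: 0.0871
grip_force: 0.0
```

Call:
play_rows(increments="0 0 0 0 0 0 0; 0 0 0 0 0 0 0; 0 0 0 0 0 0 0; 0 0 0 0 0 0 0; 0 0 0 0 0 0 0; 0 0 0 0 0 0 0; 0 0 0 0 0 0 0; 0 0 0 0 0 0 0")

```text
time: 2.55
ee_pos: [0.4593, -0.2541, 0.0305]
eef_rot: [0.707, 0.707, 0.0, 0.001]
ft_force: [-1.2, -0.3, 7.3]
width: 0.0627
grip_force: 15.0
```

Call:
play_rows(increments="0 0 0 0 0 -0.015 0; 0 0 0 0 0 -0.035 0; 0 0 0 0 0 -0.06 0; 0 0 0 0 0 -0.08 0; 0 0 0 0 0 -0.09 0; 0 0 0 0 0 -0.09 0")

```text
time: 3.15
ee_pos: [0.4593, -0.2541, 0.1212]
eef_rot: [0.707, 0.707, 0.0, 0.001]
ft_force: [0.1, -0.0, -0.9]
width: 0.0629
grip_force: 15.0
```

Call:
play_rows(increments="0 0 0 0.005 0.014 0 0; 0 0 0 0.014 0.04 0 0; 0 0 0 0.025 0.07 0 0; 0 0 0 0.036 0.1 0 0; 0 0 0 0.047 0.13 0 0; 0 0 0 0.055 0.152 0 0; 0 0 0 0.06 0.166 0 0; 0 0 0 0.06 0.166 0 0")

```text
time: 3.95
ee_pos: [0.6261, -0.1908, 0.1175]
eef_rot: [0.706, 0.708, 0.0, -0.001]
ft_force: [0.3, 0.8, -2.0]
width: 0.0624
grip_force: 15.0
```

Call:
play_rows(increments="0 0 0 0 0 0.01 0; 0 0 0 0 0 0.018 0; 0 0 0 0 0 0.026 0; 0 0 0 0 0 0.032 0; 0 0 0 0 0 0.034 0")

```text
time: 4.45
ee_pos: [0.6239, -0.194, 0.0846]
eef_rot: [0.707, 0.707, -0.0, -0.0]
ft_force: [-0.8, -0.3, -0.8]
width: 0.0626
grip_force: 15.0
```

Call:
play_rows(increments="0 0 0 0 0 0.001 0; 0 0 0 0 0 0.002 0; 0 0 0 0 0 0.002 0")

```text
time: 4.75
ee_pos: [0.6248, -0.1938, 0.0838]
eef_rot: [0.707, 0.707, 0.0, 0.0]
ft_force: [-0.2, 0.7, -1.9]
width: 0.0624
grip_force: 15.0
```

Call:
play_rows(increments="0 0 0 0 0 0.001 0; 0 0 0 0 0 0.002 0; 0 0 0 0 0 0.002 0")

```text
time: 5.05
ee_pos: [0.6248, -0.1937, 0.0816]
eef_rot: [0.707, 0.707, 0.0, 0.0]
ft_force: [-0.1, 0.6, -1.9]
width: 0.0626
grip_force: 15.0
```

Call:
play_rows(increments="0 0 0 0 0 0.001 0; 0 0 0 0 0 0.002 0; 0 0 0 0 0 0.002 0")

```text
time: 5.35
ee_pos: [0.6247, -0.1937, 0.0814]
eef_rot: [0.707, 0.707, -0.0, 0.0]
ft_force: [-7.7, 0.8, 14.7]
width: 0.0627
grip_force: 15.0
```

Contact, so I release and rise.

Call:
play_rows(increments="0 0 0 0 0 -0.001 0; 0 0 0 0 0 -0.001 1; 0 0 0 0 0 -0.001 1; 0 0 0 0 0 -0.001 1; 0 0 0 0 0 -0.001 1; 0 0 0 0 0 -0.001 1; 0 0 0 0 0 -0.03 1; 0 0 0 0 0 -0.07 1")

```text
time: 6.15
ee_pos: [0.6232, -0.1935, 0.148]
eef_rot: [0.707, 0.707, -0.001, -0.002]
ft_force: [0.6, -1.0, 1.0]
width: 0.0867
grip_force: 0.0
```

Call:
play_rows(increments="0 0 0 0 0 -0.03 1; 0 0 0 0.02 -0.04 -0.04 1; 0 0 0 0.04 -0.08 -0.02 0.7; 0 0 0 0.06 -0.12 0 0.7; 0 0 0 0.08 -0.16 0.02 0.7; 0 0 0 0.082 -0.16 0.02 0.7")

```text
time: 6.75
ee_pos: [0.4565, -0.1094, 0.125]
eef_rot: [0.707, 0.708, -0.004, -0.004]
ft_force: [0.5, -0.3, 0.7]
width: 0.0645
grip_force: 0.0
```

```bash
python3 - <<'E'
from h import *
print(read_state()["ee_pos"].round(4),read_state()["eef_rot"].round(4))
t=camera("scene");w=wristcam()
im=np.hstack([cv2.resize(t["color"][200:380,80:320],(400,300)),cv2.resize(w["color"],(400,300))])
for p in ([.4642,-.1117,.039],[.4642,-.1117,.011]):
    u=proj(w,p)*400/640;print(u);cv2.drawMarker(im,(400+int(u[0]),int(u[1])),(0,255,0),cv2.MARKER_CROSS,9,1)
p=proj(t,[.6255,-.1942,.136])-[80,200];p=p*400/240;cv2.drawMarker(im,(int(p[0]),int(p[1])),(0,255,0),cv2.MARKER_CROSS,9,1)
cv2.imwrite("pics/c1.png",im[:,:,::-1])
E
```

```text
[ 0.4565 -0.1094  0.125 ] [ 0.7065  0.7077 -0.0037 -0.004 ]
[204.09581007 153.83514174]
[203.8808643  147.39288489]
```

View pics/c1.png

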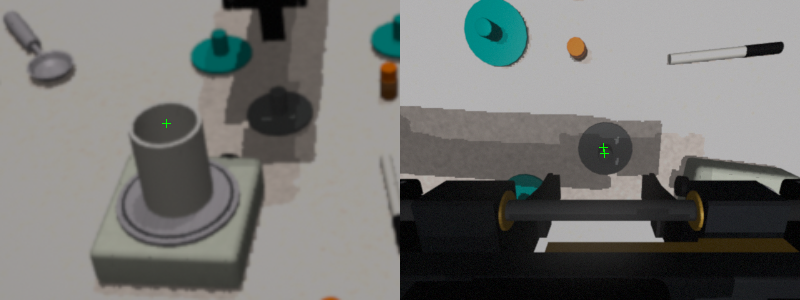

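The beaker stands upright and centred: its rim centre is at crop (167,123), and the expected point was (166,123). The wrist view confirms the cover position, its disc at (605,148) in the crop. I'll settle the arm and then descend.

Call:
play_rows(increments="0 0 0 0 0 0.04 0.6; 0 0 0 0 0 0.06 0.6; 0 0 0 0 0 0.06 0.6; 0 0 0 0 0 0.06 0.6")

```text
time: 7.25
ee_pos: [0.4662, -0.112, 0.0706]
eef_rot: [0.707, 0.707, 0.001, 0.0]
ft_force: [1.2, -0.3, 0.0]
width: 0.0523
grip_force: 0.0
```

Call:
play_rows(increments="0 0 0 0 -0.001 0.02 0.6; 0 0 0 0 -0.001 0.04 0.6; 0 0 0 0 -0.001 0.052 0.6; 0 0 0 0 -0.001 0.055 0.6; 0 0 0 0 -0.001 0.055 0.6")

```text
time: 7.75
ee_pos: [0.4643, -0.1119, 0.0152]
eef_rot: [0.707, 0.707, 0.0, 0.0]
ft_force: [-0.3, 0.0, 0.0]
width: 0.0522
grip_force: 0.0
```

Call:
play_rows(increments="0 0 0 0 0 0 0; 0 0 0 0 0 0 0; 0 0 0 0 0 0 0; 0 0 0 0 0 0 0; 0 0 0 0 0 0 0; 0 0 0 0 0 0 0; 0 0 0 0 0 0 0")

```text
time: 8.45
ee_pos: [0.4638, -0.1118, 0.0147]
eef_rot: [0.707, 0.707, 0.0, 0.0]
ft_force: [-0.7, -1.3, 1.7]
width: 0.0175
grip_force: 15.0
```

Call:
play_rows(increments="0 0 0 0 0 -0.015 0; 0 0 0 0 0 -0.04 0; 0 0 0 0 0 -0.075 0; 0 0 0 0 0 -0.11 0; 0 0 0 0 0 -0.14 0; 0 0 0 0 0 -0.155 0; 0 0 0 0 0 -0.155 0")

```text
time: 9.15
ee_pos: [0.4648, -0.112, 0.1716]
eef_rot: [0.707, 0.707, 0.001, 0.002]
ft_force: [-0.2, 0.7, 0.2]
width: 0.0176
grip_force: 15.0
```

Call:
play_rows(increments="0 0 0 -0.007 0.014 -0.003 0; 0 0 0 -0.02 0.04 -0.003 0; 0 0 0 -0.035 0.07 -0.003 0; 0 0 0 -0.05 0.1 -0.003 0; 0 0 0 -0.065 0.13 -0.003 0; 0 0 0 -0.075 0.15 -0.003 0; 0 0 0 -0.081 0.16 -0.003 0; 0 0 0 -0.081 0.16 -0.003 0")

```text
time: 9.95
ee_pos: [0.6238, -0.1932, 0.1701]
eef_rot: [0.707, 0.707, -0.0, -0.001]
ft_force: [-0.9, 0.0, -0.1]
width: 0.0176
grip_force: 15.0
```

Call:
play_rows(increments="0 0 0 0 0 0 0; 0 0 0 0 0 0 0")

```text
time: 10.15
ee_pos: [0.623, -0.1922, 0.172]
eef_rot: [0.707, 0.707, -0.0, -0.0]
ft_force: [-0.2, -0.4, 0.1]
width: 0.0175
grip_force: 15.0
```

```bash
python3 - <<'E'
from h import *
print(read_state()["ee_pos"].round(4))
t=camera("scene");p=camera("top")
im=np.hstack([cv2.resize(t["color"][180:360,80:320],(400,300)),cv2.resize(p["color"][90:240,340:540],(400,300))])
cv2.imwrite("pics/c2.png",im[:,:,::-1])
E
```

```text
[ 0.623  -0.1922  0.172 ]
```

View pics/c2.png

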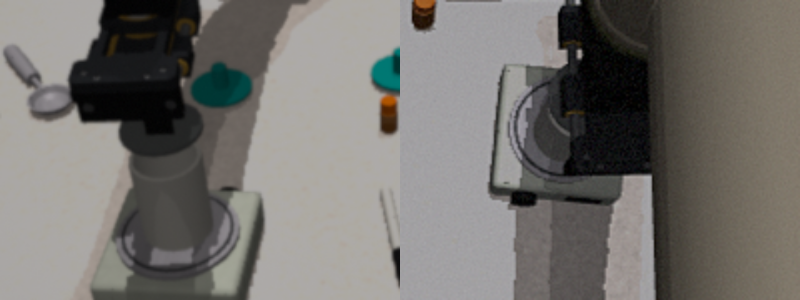

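The scene view shows the cover above the beaker, its disc spanning crop columns 120–203, and the beaker below. I'll compare the column with projections.

```bash
python3 - <<'E'
from h import *
t=camera("scene")
print("beaker",onz(t,(180.5,273.8),.136).round(4))
for y in(-.196,-.192,-.188): print(y,proj(t,[.623,y,.168]).round(1))
E
```

```text
beaker [ 0.6252 -0.1934  0.136 ]
-0.196 [175.4 255.3]
-0.192 [178.3 255.2]
-0.188 [181.2 255.1]
```

Call:
play_rows(increments="0 0 0 0 0.002 0.008 0; 0 0 0 0 0.002 0.016 0; 0 0 0 0 0.002 0.022 0; 0 0 0 0 0.002 0.025 0; 0 0 0 0 0.002 0.026 0; 0 0 0 0 0.002 0.026 0")

```text
time: 10.9
ee_pos: [0.6256, -0.1927, 0.1465]
eef_rot: [0.707, 0.707, -0.0, 0.0]
ft_force: [0.1, 0.9, -0.5]
width: 0.0169
grip_force: 15.0
```

Call:
play_rows(increments="0 0 0 0 0 0.001 0; 0 0 0 0 0 0.001 0; 0 0 0 0 0 0.001 0")

```text
time: 11.2
ee_pos: [0.6258, -0.1928, 0.1457]
eef_rot: [0.707, 0.707, 0.0, 0.0]
ft_force: [-0.2, 0.0, -0.6]
width: 0.0177
grip_force: 15.0
```

Call:
play_rows(increments="0 0 0 0 0 0.001 0; 0 0 0 0 0 0.0015 0; 0 0 0 0 0 0.0015 0")

```text
time: 11.5
ee_pos: [0.6259, -0.1928, 0.1449]
eef_rot: [0.707, 0.707, 0.0, 0.0]
ft_force: [-2.2, 0.2, 4.4]
width: 0.0175
grip_force: 15.0
```

Contact at the seated height. I release, rise, and head for the jar.

Call:
play_rows(increments="0 0 0 0 0 0 0.3; 0 0 0 0 0 0 0.4; 0 0 0 0 0 0 0.4; 0 0 0 0 0 0 0.4; 0 0 0 0 0 -0.02 0.4; 0 0 0 0 0 -0.05 0.4; 0 0 0 0 0 -0.08 0.4; 0 0 0 0 0 -0.08 0.4")

```text
time: 12.3
ee_pos: [0.6276, -0.1929, 0.2288]
eef_rot: [0.707, 0.707, 0.002, 0.003]
ft_force: [0.0, 0.3, 0.4]
width: 0.0347
grip_force: 0.0
```

Call:
play_rows(increments="0 0 0 0.049 -0.009 0 1; 0 0 0 0.098 -0.018 0 1; 0 0 0 0.147 -0.027 0 1; 0 0 0 0.196 -0.045 0 1; 0 0 0 0.24 -0.07 0 1; 0 0 0 0.28 -0.1 0 1; 0 0 0 0.32 -0.13 0 1; 0 0 0 0.36 -0.16 0 1")

```text
time: 13.1
ee_pos: [0.4657, 0.1664, 0.2236]
eef_rot: [0.707, 0.707, -0.0, 0.0]
ft_force: [0.4, 0.6, 0.8]
width: 0.0852
grip_force: 0.0
```

Call:
play_rows(increments="0 0 0 0.03 -0.012 0.02 1; 0 0 0 0.06 -0.024 0.04 1; 0 0 0 0.091 -0.036 0.06 1; 0 0 0 0.091 -0.036 0.08 1; 0 0 0 0.091 -0.036 0.1 1; 0 0 0 0.091 -0.036 0.1 1; 0 0 0 0.091 -0.036 0.1 1")

```text
time: 13.8
ee_pos: [0.4312, 0.256, 0.1242]
eef_rot: [0.707, 0.707, -0.0, -0.0]
ft_force: [-0.1, -0.6, 0.4]
width: 0.087
grip_force: 0.0
```

```bash
python3 - <<'E'
from h import *
print(read_state()["ee_pos"].round(4))
t=camera("scene");w=wristcam()
im=np.hstack([cv2.resize(t["color"][170:360,80:334],(400,300)),cv2.resize(w["color"],(400,300))])
u=proj(w,[.429,.257,.058])*400/640;cv2.drawMarker(im,(400+int(u[0]),int(u[1])),(0,255,0),cv2.MARKER_CROSS,9,1)
cv2.imwrite("pics/c3.png",im[:,:,::-1])
E
```

```text
[0.4312 0.256  0.1242]
```

View pics/c3.png

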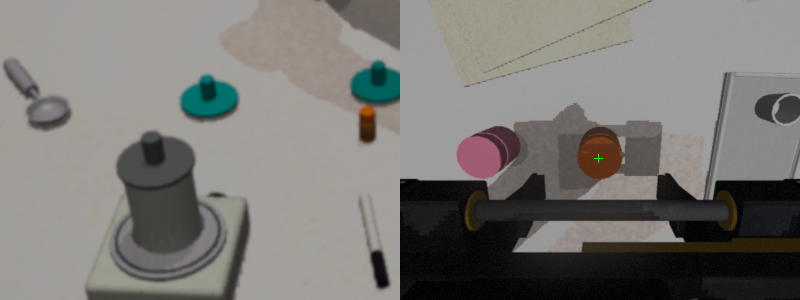

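The cover is seated level on the beaker, and the wrist view shows the orange jar at crop (598,157), on the predicted mark. I descend on the jar.

Call:
play_rows(increments="0 0 0 0.001 -0.002 0.03 1; 0 0 0 0.001 -0.002 0.06 1; 0 0 0 0.001 -0.002 0.09 1; 0 0 0 0.001 -0.002 0.105 1; 0 0 0 0.001 -0.002 0.106 1; 0 0 0 0.001 -0.002 0.106 1")

```text
time: 14.5
ee_pos: [0.4299, 0.2575, 0.0191]
eef_rot: [0.707, 0.707, 0.001, 0.0]
ft_force: [0.7, -0.1, 0.1]
width: 0.0871
grip_force: 0.0
```

Call:
play_rows(increments="0 0 0 0 0 0 0; 0 0 0 0 0 0 0; 0 0 0 0 0 0 0; 0 0 0 0 0 0 0; 0 0 0 0 0 0 0; 0 0 0 0 0 0 0; 0 0 0 0 0 0 0; 0 0 0 0 0 0 0")

```text
time: 15.3
ee_pos: [0.4294, 0.2571, 0.0181]
eef_rot: [0.707, 0.707, 0.0, 0.0]
ft_force: [-1.1, -0.8, 2.5]
width: 0.0498
grip_force: 15.0
```

Call:
play_rows(increments="0 0 0 0 0 -0.015 0; 0 0 0 0 0 -0.035 0; 0 0 0 0 0 -0.06 0; 0 0 0 0 0 -0.085 0; 0 0 0 0 0 -0.1 0; 0 0 0 0 0 -0.1 0; 0 0 0 0 0 -0.1 0")

```text
time: 16.0
ee_pos: [0.4292, 0.2567, 0.1176]
eef_rot: [0.707, 0.707, -0.0, 0.0]
ft_force: [-0.2, -1.0, -1.4]
width: 0.0497
grip_force: 15.0
```

Call:
play_rows(increments="0 0 0 -0.001 0.014 0 0; 0 0 0 -0.004 0.045 0 0; 0 0 0 -0.007 0.08 0 0; 0 0 0 -0.01 0.115 0 0; 0 0 0 -0.013 0.15 0 0; 0 0 0 -0.016 0.18 0 0; 0 0 0 -0.017 0.202 0 0; 0 0 0 -0.017 0.202 0 0")

```text
time: 16.8
ee_pos: [0.634, 0.2379, 0.1151]
eef_rot: [0.708, 0.706, -0.001, -0.0]
ft_force: [-0.6, -0.2, -1.3]
width: 0.0499
grip_force: 15.0
```

Call:
play_rows(increments="0 0 0 0 0 0.015 0; 0 0 0 0 0 0.035 0; 0 0 0 0 0 0.055 0; 0 0 0 0 0 0.075 0; 0 0 0 0 0 0.085 0; 0 0 0 0 0 0.088 0; 0 0 0 0 0 0.089 0; 0 0 0 0 0 0.089 0")

```text
time: 17.6
ee_pos: [0.6316, 0.2404, 0.0298]
eef_rot: [0.707, 0.707, 0.0, 0.0]
ft_force: [0.7, -0.7, 0.3]
width: 0.0496
grip_force: 15.0
```

Call:
play_rows(increments="0 0 0 0 0 0.002 0; 0 0 0 0 0 0.004 0; 0 0 0 0 0 0.005 0; 0 0 0 0 0 0.005 0")

```text
time: 18.0
ee_pos: [0.6313, 0.24, 0.0239]
eef_rot: [0.707, 0.707, -0.0, 0.0]
ft_force: [0.6, -0.2, -1.4]
width: 0.0495
grip_force: 15.0
```

Call:
play_rows(increments="0 0 0 0 0 0.001 0; 0 0 0 0 0 0.0015 0; 0 0 0 0 0 0.0015 0")

```text
time: 18.3
ee_pos: [0.6315, 0.2401, 0.0232]
eef_rot: [0.707, 0.707, 0.0, 0.0]
ft_force: [-1.7, -2.1, 4.9]
width: 0.0496
grip_force: 15.0
```

Call:
play_rows(increments="0 0 0 0 0 0 0.8; 0 0 0 0 0 0 0.8; 0 0 0 0 0 0 0.8; 0 0 0 0 0 0 0.8; 0 0 0 0 0 -0.02 0.8; 0 0 0 0 0 -0.05 0.8; 0 0 0 0 0 -0.09 0.8; 0 0 0 0 0 -0.13 0.8")

```text
time: 19.1
ee_pos: [0.631, 0.2399, 0.1536]
eef_rot: [0.707, 0.707, -0.0, -0.0]
ft_force: [1.3, 0.3, 0.3]
width: 0.0701
grip_force: 0.0
```

Call:
play_rows(increments="0 0 0 -0.03 -0.035 -0.01 0.8; 0 0 0 -0.06 -0.07 -0.01 0.8; 0 0 0 -0.09 -0.105 -0.01 0.8; 0 0 0 -0.12 -0.14 -0.01 0.8; 0 0 0 -0.14 -0.175 -0.01 0.8; 0 0 0 -0.16 -0.209 -0.01 0.8; 0 0 0 -0.16 -0.209 -0.01 0.8; 0 0 0 -0.16 -0.209 -0.01 0.8")

```text
time: 19.9
ee_pos: [0.4224, 0.0795, 0.1631]
eef_rot: [0.707, 0.707, 0.0, 0.001]
ft_force: [0.4, -0.1, 0.7]
width: 0.0696
grip_force: 0.0
```

Call:
play_rows(increments="0 0 0 0.001 0 0.03 0.8; 0 0 0 0.001 0 0.06 0.8; 0 0 0 0.001 0 0.09 0.8; 0 0 0 0.001 0 0.12 0.8; 0 0 0 0.001 0 0.131 0.8; 0 0 0 0.001 0 0.131 0.8; 0 0 0 0.001 0 0.131 0.8")

```text
time: 20.6
ee_pos: [0.4232, 0.0818, 0.0324]
eef_rot: [0.707, 0.707, 0.001, 0.0]
ft_force: [-0.5, -0.4, 0.1]
width: 0.0697
grip_force: 0.0
```

Call:
play_rows(increments="0 0 0 0 0 0 0; 0 0 0 0 0 0 0; 0 0 0 0 0 0 0; 0 0 0 0 0 0 0; 0 0 0 0 0 0 0; 0 0 0 0 0 0 0; 0 0 0 0 0 0 0; 0 0 0 0 0 0 0")

```text
time: 21.4
ee_pos: [0.4225, 0.0811, 0.0317]
eef_rot: [0.707, 0.707, 0.0, 0.0]
ft_force: [-0.1, -0.3, 2.5]
width: 0.0359
grip_force: 15.0
```

Call:
play_rows(increments="0 0 0 0 0 -0.015 0; 0 0 0 0 0 -0.035 0; 0 0 0 0 0 -0.06 0; 0 0 0 0 0 -0.085 0; 0 0 0 0 0 -0.1 0; 0 0 0 0 0 -0.1 0; 0 0 0 0 0 -0.1 0")

```text
time: 22.1
ee_pos: [0.422, 0.0809, 0.1309]
eef_rot: [0.707, 0.707, -0.0, 0.0]
ft_force: [-0.4, 0.1, -1.0]
width: 0.0354
grip_force: 15.0
```

Call:
play_rows(increments="0 0 0 0.006 0.014 0 0; 0 0 0 0.02 0.045 0 0; 0 0 0 0.036 0.08 0 0; 0 0 0 0.052 0.115 0 0; 0 0 0 0.068 0.15 0 0; 0 0 0 0.082 0.182 0 0; 0 0 0 0.093 0.206 0 0; 0 0 0 0.093 0.206 0 0")

```text
time: 22.9
ee_pos: [0.6292, 0.1756, 0.1285]
eef_rot: [0.707, 0.707, -0.001, -0.002]
ft_force: [-0.8, 0.8, -0.4]
width: 0.0357
grip_force: 15.0
```

Call:
play_rows(increments="0 0 0 0 0 0.015 0; 0 0 0 0 0 0.035 0; 0 0 0 0 0 0.055 0; 0 0 0 0 0 0.075 0; 0 0 0 0 0 0.085 0; 0 0 0 0 0 0.088 0; 0 0 0 0 0 0.09 0; 0 0 0 0 0 0.09 0")

```text
time: 23.7
ee_pos: [0.6285, 0.1741, 0.0421]
eef_rot: [0.707, 0.707, 0.0, 0.0]
ft_force: [0.1, 0.3, -0.9]
width: 0.0359
grip_force: 15.0
```

Contact is expected at TCP z ≈ 0.0367.

Call:
play_rows(increments="0 0 0 0 0 0.002 0; 0 0 0 0 0 0.004 0; 0 0 0 0 0 0.0045 0; 0 0 0 0 0 0.0045 0")

```text
time: 24.1
ee_pos: [0.6283, 0.1741, 0.037]
eef_rot: [0.707, 0.707, -0.0, 0.0]
ft_force: [-0.3, 0.3, -0.4]
width: 0.0353
grip_force: 15.0
```

Call:
play_rows(increments="0 0 0 0 0 0.001 0; 0 0 0 0 0 0.0015 0; 0 0 0 0 0 0.0015 0")

```text
time: 24.4
ee_pos: [0.6286, 0.1742, 0.0367]
eef_rot: [0.707, 0.707, 0.0, 0.0]
ft_force: [-3.6, -1.6, 8.7]
width: 0.0355
grip_force: 15.0
```

Call:
play_rows(increments="0 0 0 0 0 0 0.7; 0 0 0 0 0 0 0.7; 0 0 0 0 0 0 0.7; 0 0 0 0 0 0 0.7; 0 0 0 0 0 -0.02 0.7; 0 0 0 0 0 -0.05 0.7; 0 0 0 0 0 -0.09 0.7; 0 0 0 0 0 -0.13 0.7")

```text
time: 25.2
ee_pos: [0.6279, 0.174, 0.1666]
eef_rot: [0.707, 0.707, -0.0, -0.0]
ft_force: [1.7, 0.3, 0.8]
width: 0.061
grip_force: 0.0
```

Call:
play_rows(increments="0 0 0 0 -0.04 -0.01 0.7; 0 0 0 0 -0.08 -0.02 0.7; 0 0 0 0 -0.12 -0.02 0.7; 0 0 0 0 -0.16 -0.02 0.7; 0 0 0 0 -0.2 -0.02 0.7; 0 0 0 0 -0.21 -0.02 0.7; 0 0 0 0 -0.21 -0.02 0.7")

```text
time: 25.9
ee_pos: [0.4177, 0.1739, 0.1859]
eef_rot: [0.707, 0.707, -0.0, 0.001]
ft_force: [1.2, -0.1, 0.1]
width: 0.0612
grip_force: 0.0
```

```bash
python3 - <<'E'
from h import *
t=camera("scene")
im=t["color"][:,:,::-1].copy()
for p in([.6285,.1743,.095],[.631,.24,.063],[.6261,.1086,.07],[.633,.3058,.039],[.6263,-.1944,.141]):
    u=proj(t,p);cv2.drawMarker(im,(int(round(u[0])),int(round(u[1]))),(0,255,0),cv2.MARKER_CROSS,5,1)
cv2.imwrite("pics/f.png",cv2.resize(im[210:370,120:560],None,fx=1.8,fy=1.8))
E
```

```text
(no output)
```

View pics/f.png

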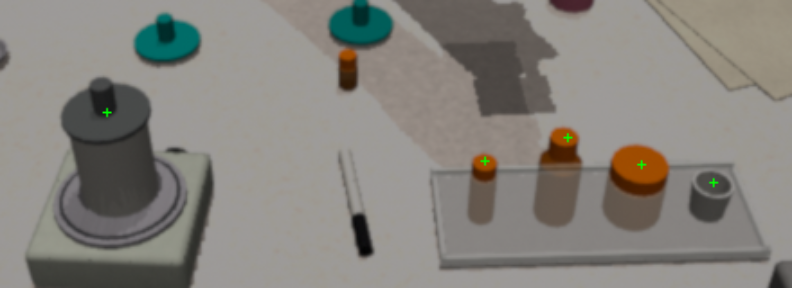

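The row is in line at crop columns 484, 564, 640 and 712, everything is upright, and the cover is seated. I'm handing in.

```bash
python3 -c "
from bench import *
print(close_job())"
```

```text
the job is handed in; nothing more can be done
None
```

The job is handed in: the beaker is on the stirrer plate with its cover seated, and the bottle and jar complete the tray row, all upright and released in the last picture at about 26 s of the 106 s allowed; the hand-in returned no verdict.

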